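Lock the pipe length stop with a ball-lock pin

ROBOT

A 6-joint arm with a two-finger parallel gripper is mounted at the origin on the work surface. World frame = base frame: x ahead of the robot, y to its left, z up, the work surface at z = 0. Lengths are in m, angles in rad, forces in N, time in s.
With the tool pointing down it reaches from about 0.325 to 0.775 m from the base axis. Payload 5.5 kg.
Tool frame: the origin (TCP) lies between the finger pads; the fingertips stand 8 mm ahead of it and the grasp point (between the pads) lies 11 mm behind it (tcp_to_tips is the distance from the TCP to the fingertips, in m); z points along the fingers, y is the direction in which the jaws open and shut (so a half turn about z gives the same grasp; the last joint's range is limited). The gripper opens to 88 mm and grips with 3 to 60 N. Pads are 20 mm wide; open, the fingers measure 115 mm over their backs; the gripper's body (75 mm by 178 mm) begins 61 mm behind the grasp point.
Start: joints at [-1.279, 0.091, 1.231, -0, 1.82, -0.057], TCP at [0.205, -0.564, 0.231] pointing down, gripper open.
Joint ranges: [-2.87, 2.87], [-0.86, 2.18], [0.17, 2.46], [-1.51, 4.65], [0.06, 2.69], [-2.65, 2.65]. Speed limits (rad/s): [2.57, 2.57, 3.01, 3.14, 3.14, 3.14].

INTERFACE

Orientations are given as a unit quaternion [w, x, y, z].
In Python, from bench import * gives the robot as it stands. Calls block until the motion is done:
- move_to(position, orientation): joint-space move of the TCP to a pose.
- move_l(position, speed=0.15, orientation=None): straight line of the TCP; orientation=None keeps the orientation; speed is the mean speed in m/s.
- movej(angles): joint-space move.
- gripper_open() and close(): open the fingers fully, or close them until they stop; the grip force is fixed at half the most.
- hold(seconds).
- inverse_kinematics(position, orientation): joint angles nearest the present ones, or None.
- state(): the state.
- get_image(name): name is "side" or "top"; returns a dict with "frame" (384x512x3 uint8, blue, green, red), "depth" (384x512 float32, m along the optical axis (not along the pixel's ray), 0 where there is no reading), "camera_matrix" (3x3 intrinsics, pixels), "k1" (the pictures are not rectified: a ray, as slopes to the right and down, at radius r is drawn at 1 + k1 r^2 times it, then the intrinsics apply), "view" (4x4, takes a point from world to camera coordinates). Camera axes: x right, y up, looking along -z (the intrinsics and any distortion apply to the point x, -y, -z); pixel columns grow to the right and rows downward; lengths in m; the calibration is good to about 2 mm. A picture is of the moment at which its call begins.
A pose or a line that the arm cannot do raises IKError and nothing moves.
- job_done(): hands the job in, once; it reports no verdict.
The state is a dict: "time": time; "joint_pos": joint angles; "dq": joint speeds; "joint_torque": joint torques, N m; "ee_pos": TCP position; "ee_rot": TCP orientation; "ft_force": force on the tool from outside, world axes, zero at the start; "moment": the same for the moment, N m; "finger_gap": finger opening in m.
Only numpy, scipy, OpenCV 4.12 (cv2) and the standard library are available. Lean on these libraries where they do the work, as an engineer would, in place of code of your own. Each camera call takes 0.05 s, during which the arm holds its last target.

TASK

Set the pipe jig's length stop: squeeze the side button of the ball-lock pin and take the pin out of its rest, put it down the hole of the sliding stop, slide the stop with it towards the pipe while feeling for the index hole hidden underneath, and push the pin fully home, flange down on the stop. Then let go so that its button springs out and the balls lock below. Feel your way gently, never forcing the pin hard against the jig (stay under 40 N), and leave the other things on the table where they are.

Things in the scene. Friction and masses are not known exactly. Their poses are not given: they have to be found in the camera images.
- pin_head (a point): Centre of the ball-lock pin's dark grip head: a block 24 (x) by 30 (y) by 44 mm (z). z runs up the pin, y points to its steel side button. The button (14 by 22 mm, at mid-height of the +y face) stands 4 mm proud; squeezed along y with 20 N or more it goes in flush, and the head held is 30 mm wide and centred on the axis. Starts upright in one of two white couplings.
- pin_shoulder (a point): On the pin's axis in the underside of its flange (28 mm across, 5 mm thick), 27 mm below the head's centre; z up. Below it a 14 mm shank ends 44 mm under the flange in an 8 mm long cone, 8 mm across at its flat end. Two balls on the shank's x sides, 33 mm under the flange, stand out to 19 mm across and draw in only while the button is pressed.
- pin_button (a joint): Travel of the pin's button in m: 0 = fully out (balls out, locking), 0.004 = fully in (balls in). A spring of 3 to 6.5 N pushes it out.
- jig: Fixed pipe jig, 94 by 390 mm; origin under its middle on the table, y along its rail towards the white pipe, z up. In the rail lies a clamped 12 mm steel strip, its top 17 mm below the stop's top face, with one 16 mm through hole, hidden under the stop: on the rail's centre line (x = 0), anywhere from y = -12 to +20 mm, always ahead (+y) of where the stop's hole starts. Free room below.
- stop_bore (a point): Mouth of the sliding stop's 15.6 mm through hole, in its top face 62 mm above the table; axes as the jig's. The stop, a plate 86 by 150 by 16 mm, slides along y with 2 N of friction, from 48 mm behind to 36 mm ahead of the jig's origin. Its fence is 66 mm ahead of the hole, 28 mm high. Pin in it on solid strip: flange 27 mm up; through the strip: flange on the plate, balls 2 mm below strip.
- dowel: A plain steel dowel with a round dark head 24 mm across and a 28 mm flange, in the other white coupling rest; not used. Origin under its flange, z up.
- coupling_a: Loose white pipe coupling, 42 mm across, 45 mm tall, standing between rests and jig; origin under its centre. Not used.
- coupling_b: Loose white pipe coupling, 36 mm across, 40 mm tall, standing; origin under its centre. Not used.
- coupling_c: Loose white pipe coupling, 42 mm across, 45 mm tall, standing; origin under its centre. Not used.
- elbow: Loose white pipe elbow, 36 mm thick, arms of 45 mm along its x and y; origin under the corner. Not used.
- carton: Small cardboard carton 90 by 70 by 50 mm; origin under its centre. Not used.
- glue: Steel glue can 56 mm across, 110 mm tall; origin under its centre. Not used.
- screwdriver: Screwdriver lying on the table; origin under its middle. Not used.
- pin: The same loose ball-lock pin (about 0.2 kg) as a whole; origin as pin_shoulder. At the start its flange lies on the rim of a white coupling used as a rest: rim 52 mm above the table, 34 mm across, hole 22 mm, so lift it by 50 mm or more to clear.
Not all that is in view belongs to the job. Leave any purple or red look-alike of the pin alone.

How it is judged:
By the outcome, as a careful person would: the job done as asked, in the order asked, and still so for the second after the job is handed in, with the robot touching nothing.
It also fails if it takes over 61 s, if anything falls off the work surface, if the arm or the gripper's body presses on something with over 40 N, if the wrist force passes 120 N, or if a joint passes its speed limit or range.

## Working session

There is one attempt and no reset: what is moved stays moved. The work goes in short steps, each a Python script; the robot and the scene stay as the last script left them, time stands still between calls to the robot, and variables do not carry over. Pictures are saved under pics/ and viewed, and the job is handed in when it is done.

```bash
ls; mkdir -p pics; python3 - <<'E'
from bench import *
import cv2,numpy as np,pickle
d={}
for n in("side","top"):
    g=get_image(n);d[n]=g
    cv2.imwrite(f"pics/{n}0.png",g["frame"])
    print(n,g["camera_matrix"],g["k1"],g["view"])
pickle.dump(d,open("i0.pkl","wb"))
print(state())
E
```

```text
pics
side [[457.76191388   0.         254.67307085]
 [  0.         457.76191388 189.28947538]
 [  0.           0.           1.        ]] -0.129704872783754 [[ 0.9961056  -0.0866049  -0.01652967 -0.54087783]
 [ 0.07102038  0.67704901  0.73250307 -0.07560494]
 [-0.05224695 -0.73082435  0.68056302 -1.27636886]
 [ 0.          0.          0.          1.        ]]
top [[391.8952028    0.         252.80682798]
 [  0.         391.8952028  193.80943275]
 [  0.           0.           1.        ]] -0.06527441847894128 [[-0.02230232 -0.99974307 -0.0040495  -0.03316855]
 [ 0.99684168 -0.02254603  0.07614678 -0.51631505]
 [-0.07621851 -0.00233846  0.9970884  -1.08265925]
 [ 0.          0.          0.          1.        ]]
{'time': 0.1, 'joint_pos': array([-1.27871451e+00,  9.17910462e-02,  1.23175068e+00,  6.11598038e-06,
        1.81979474e+00, -5.67474907e-02]), 'dq': array([-0.00094891, -0.0007844 , -0.00468107, -0.00231773,  0.0006675 ,
       -0.00143164]), 'joint_torque': array([ 3.27873837e-03, -4.47857416e+01, -4.07569742e+01,  7.00053200e-02,
        2.84309563e-02, -1.09580260e-04]), 'ee_pos': array([ 0.20498099, -0.56363703,  0.22962381]), 'ee_rot': array([-8.66229118e-04,  9.84827779e-01,  1.73532373e-01, -9.94147743e-05]), 'ft_force': array([ 1.04467234, -0.33587799,  0.68646341]), 'moment': array([-0.02962325, -0.06527489,  0.05252827]), 'finger_gap': 0.08758870874743473}
```

View pics/side0.png

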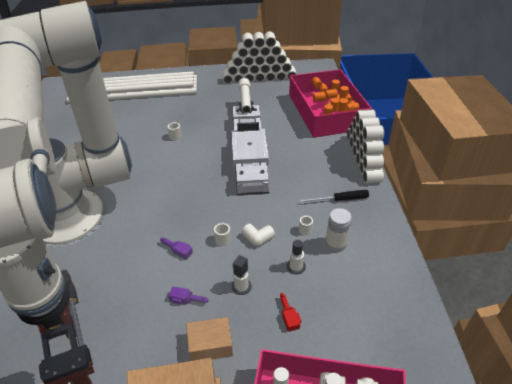

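View pics/top0.png

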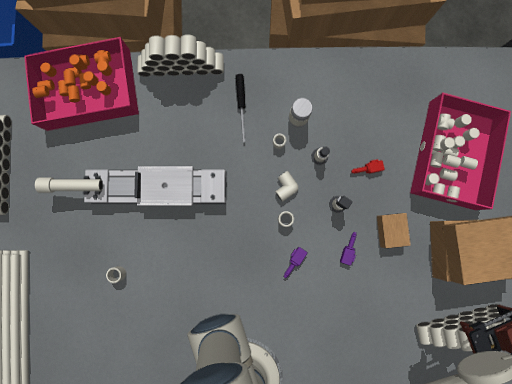

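The two upright dark heads are at side (241,275) / top (341,203), and side (297,257) / top (321,155). The purple and red look-alikes lie flat on the table, so they are ruled out. I'll enlarge both heads and the stop.

```bash
python3 - <<'E'
import cv2,numpy as np,pickle
d=pickle.load(open("i0.pkl","rb"))
s=d["side"]["frame"];t=d["top"]["frame"]
a=cv2.resize(s[230:300,220:320],(800,560)[:2],interpolation=cv2.INTER_CUBIC)[:, :]
cv2.imwrite("pics/c_side.png",a)
b=cv2.resize(t[140:220,300:360],(390,520),interpolation=cv2.INTER_CUBIC)
c=cv2.resize(t[160:210,78:233],(400,130),interpolation=cv2.INTER_CUBIC)
cv2.imwrite("pics/c_top.png",b)
c=cv2.resize(t[160:210,78:233],(775,250),interpolation=cv2.INTER_CUBIC)
c2=cv2.resize(s[100:200,220:280],(180,300),interpolation=cv2.INTER_CUBIC)
o=np.zeros((560,775,3),np.uint8);o[:250]=c;o[255:555,:180]=c2;cv2.imwrite("pics/c_jig.png",o)
E
```

```text
(no output)
```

View pics/c_side.png

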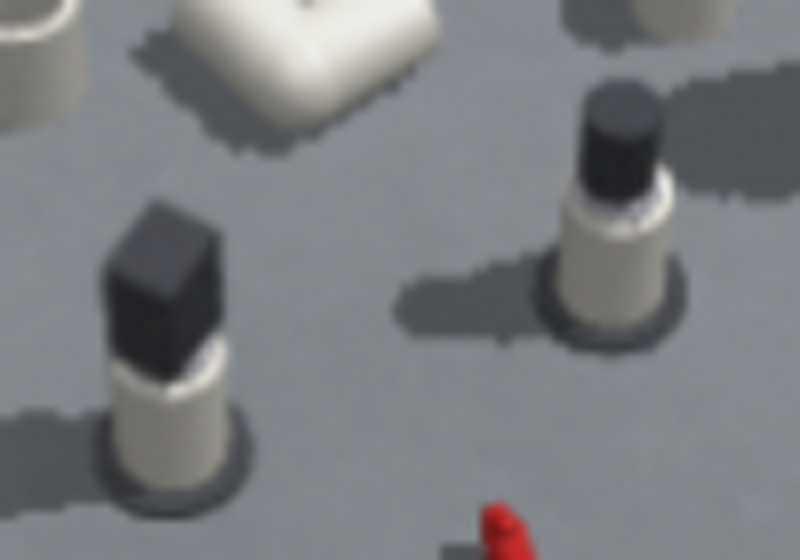

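View pics/c_top.png

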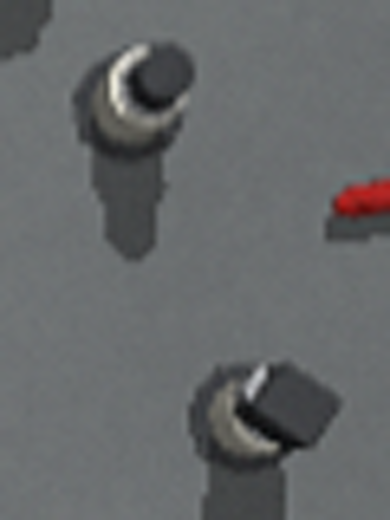

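View pics/c_jig.png

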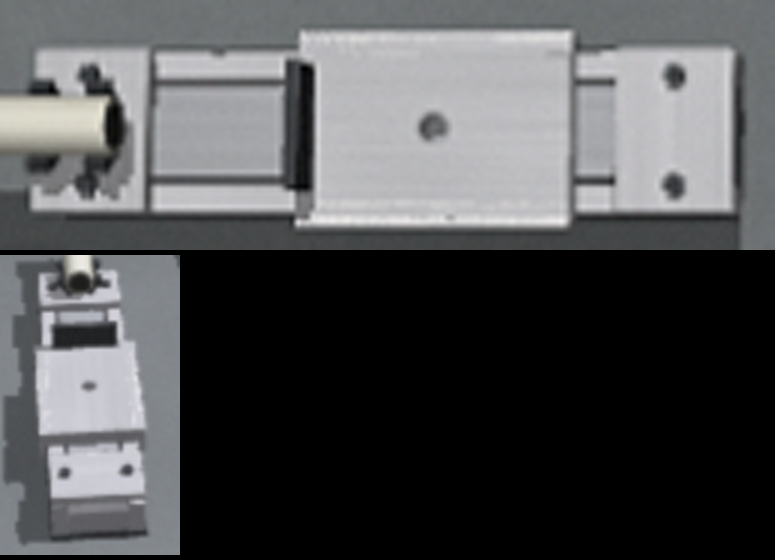

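The square-section head at side (241,275) / top (341,203) fits the block-shaped pin. The round head at side (297,257) is the dowel. A bright steel edge shows on the head's upper-left (+x,+y) side in the top view, which is probably the button. The stop's bore is at about top (164,185) and side (249,143). Next I'll measure these.

```bash
cat > h.py <<'E'
import numpy as np,cv2
def cam(g):
    K=g["camera_matrix"];V=np.array(g["view"]);return K,g["k1"],V[:3,:3],V[:3,3]
def slopes(g,uv):
    K,k1,R,t=cam(g);uv=np.atleast_2d(np.array(uv,float))
    D=np.array([k1,0,0,0,0])
    return cv2.undistortPointsIter(uv.reshape(-1,1,2),K,D,None,None,(3,50,1e-10)).reshape(-1,2)
def ray(g,uv):
    K,k1,R,t=cam(g);s=slopes(g,uv)
    d=np.c_[s[:,0],-s[:,1],-np.ones(len(s))]@R   # R^T d
    return -R.T@t,d
def onplane(g,uv,z):
    o,d=ray(g,uv);return o+d*((z-o[2])/d[:,2])[:,None]
def proj(g,P):
    K,k1,R,t=cam(g);P=np.atleast_2d(P)@R.T+t
    s=np.c_[P[:,0],-P[:,1]]/-P[:,2:3];r=(s**2).sum(1)[:,None];s=s*(1+k1*r)
    return s*K[0,0]+[K[0,2],K[1,2]]
def tri(g1,uv1,g2,uv2):
    o1,d1=ray(g1,uv1);o2,d2=ray(g2,uv2);d1=d1[0];d2=d2[0]
    A=np.c_[d1,-d2];x=np.linalg.lstsq(A,o2-o1,rcond=None)[0]
    p=o1+d1*x[0];q=o2+d2*x[1];return (p+q)/2,np.linalg.norm(p-q)
def cloud(g,mask=None):
    h,w=g["depth"].shape;v,u=np.mgrid[:h,:w];z=g["depth"].ravel();uv=np.c_[u.ravel(),v.ravel()]
    o,d=ray(g,uv);return (o+d*z[:,None]).reshape(h,w,3)
E
python3 - <<'E'
import pickle;from h import *
d=pickle.load(open("i0.pkl","rb"));S,T=d["side"],d["top"]
for n,uvs,uvt in(("head?",(240.5,260.5),(344.5,202)),):print(n,tri(S,uvs,T,uvt))
cs,ct=cloud(S),cloud(T)
for nm,c,g,(u0,u1,v0,v1) in(("S",cs,S,(228,255,250,295)),("T",ct,T,(325,360,185,220)),("Sd",cs,S,(285,310,235,272)),("Td",ct,T,(308,335,142,170))):
    p=c[v0:v1,u0:u1].reshape(-1,3)
    for lo,hi in((.09,.11),(.045,.06)):
        q=p[(p[:,2]>lo)&(p[:,2]<hi)]
        print(nm,lo,len(q),q.mean(0),q.min(0),q.max(0))
gray=T["frame"][185:220,328:358].mean(2).astype(int);print(gray)
E
```

```text
head? (array([ 0.48522287, -0.28381465,  0.09922334]), np.float64(0.005461183784311161))
S 0.09 137 [ 0.48533599 -0.28798241  0.09887031] [ 0.46832315 -0.30298041  0.09059356] [ 0.50059037 -0.26732812  0.10348157]
S 0.045 66 [ 0.48633917 -0.29439095  0.0521425 ] [ 0.46843085 -0.30233775  0.04506939] [ 0.50141747 -0.28199831  0.05985355]
T 0.09 121 [ 0.48362551 -0.28315794  0.10022017] [ 0.46655355 -0.3009143   0.09023459] [ 0.49894144 -0.26606382  0.10599193]
T 0.045 21 [ 0.47579962 -0.2746884   0.05248535] [ 0.46860668 -0.28720516  0.04744082] [ 0.48843642 -0.268236    0.05828025]
Sd 0.09 39 [ 0.62378977 -0.24010309  0.09142903] [ 0.61326232 -0.2507959   0.09008574] [ 0.63476238 -0.22904619  0.0944134 ]
Sd 0.045 80 [ 0.62272909 -0.24767438  0.05300957] [ 0.60843132 -0.25557233  0.0452932 ] [ 0.64019625 -0.22873323  0.05992259]
Td 0.09 54 [ 0.62155113 -0.23931066  0.09201502] [ 0.61099384 -0.24980585  0.0900724 ] [ 0.63320647 -0.22852605  0.09535973]
Td 0.045 52 [ 0.61808396 -0.23278986  0.0536121 ] [ 0.60689621 -0.25406682  0.04521944] [ 0.63866723 -0.22225617  0.05956947]
[[108 109 108 ... 110 112 110]
 [108 108 110 ... 108 111 111]
 [110 109 110 ... 109 112 111]
 ...
 [113 112 114 ... 108 109 109]
 [110 113 114 ... 109 109 108]
 [111 110 114 ... 108 109 110]]
```

```bash
python3 - <<'E'
import pickle;from h import *
np.set_printoptions(linewidth=250)
d=pickle.load(open("i0.pkl","rb"));S,T=d["side"],d["top"]
print(T["frame"][192:216,332:356].mean(2).astype(int))
print(S["frame"][252:284,230:252].mean(2).astype(int))
for nm,g,(u0,u1,v0,v1) in(("S",S,(228,255,250,295)),("T",T,(325,360,185,220))):
    c=cloud(g)[v0:v1,u0:u1];p=c[(c[...,2]>.097)&(c[...,2]<.106)]
    r=cv2.minAreaRect((p[:,:2]*1000).astype(np.float32));print(nm,len(p),np.median(p,0),r)
E
```

```text
[[111 107 108 109 110 111 110 111 107 110 109 110 112 112 111 110 109 107 108 112 112 109 107 109]
 [109 108 108 108 108 111 108 110 107 108 109 111 108 110 109 109 110 109 109 112 112 112 109 110]
 [109 109 107 110 109 111 110 113 109 109 110 112 112 109 108 109 109 108 109 111 108 109 108 110]
 [111 110 108 110 102 104 100 102 110 111 112  99  95 112 110 110 108 110 109 110 110 108 109 109]
 [113  81  93  81  77  76  82 106 147  68  69  60  71  88 112 109 110 107 106 107 108 108 108 111]
 [ 95  65  73  66  62  70  69 169 176  52  51  57  65  70  84  93 110 108 109 108 107 108 107 109]
 [ 73  63  63  87  81  83 135 184 131  51  64  68  67  66  64  72  87 111 109 109 110 109 108 110]
 [ 66  63  82 119  96 113 171 151  60  58  68  68  67  67  67  66  66  83  95 112 110 111 108 109]
 [ 65  94 110 114  82  90 186  94  50  67  66  68  65  64  67  66  62  67  71  88 112 108 109 109]
 [ 68 107 112 133  76  55 112  56  65  68  67  65  68  67  66  66  65  67  65  68  90 111 108 109]
 [ 87 105 105 126  48  29  32  53  69  68  67  66  67  65  67  66  67  66  63  62  89 112 106 108]
 [ 97 100  
[... 3783 characters left out ...]
 174 159 143 138 138 141 132 128 132 133]
 [133 132 129 117 106 109 109 110 111 116 125 133 129 126 128 134 138 140 117 114 128 133]
 [115 104  99  87  97 107 108 111 112 111 114 117 119 121 127 133 138 140 111  95 112 129]
 [ 92  84  71  64  92 106 109 111 110 110 113 114 118 121 128 134 138 139 115  89 100 124]
 [ 83  78  63  59  90 106 109 110 111 112 112 114 117 122 127 132 138 139 119  90  89 120]]
S 106 [ 0.48548146 -0.28678789  0.10044056] ((486.0472106933594, -285.21697998046875), (29.25246810913086, 23.325674057006836), 51.616458892822266)
T 102 [ 0.4825065  -0.28510381  0.10133834] ((482.999267578125, -284.95135498046875), (29.5123233795166, 23.743637084960938), 52.674034118652344)
```

```bash
python3 - <<'E'
import pickle;from h import *
np.set_printoptions(linewidth=250,suppress=True,precision=4)
d=pickle.load(open("i0.pkl","rb"));S,T=d["side"],d["top"]
for nm,g,(u0,u1,v0,v1) in(("S",S,(240,258,137,150)),("T",T,(156,173,177,194))):
    G=g["frame"][v0:v1,u0:u1].mean(2);print(G.astype(int))
    w=np.clip(np.median(G)-15-G,0,None); 
    m=(G<np.median(G)-25).astype(np.uint8);n,l,st,ce=cv2.connectedComponentsWithStats(m);i=1+np.argmax(st[1:,4]);
    ww=np.clip(np.median(G)-G,0,None)*cv2.dilate((l==i).astype(np.uint8),np.ones((3,3)))
    vv,uu=np.mgrid[v0:v1,u0:u1];c=((uu*ww).sum()/ww.sum(),(vv*ww).sum()/ww.sum())
    print(nm,c,ce[i]+[u0,v0],st[i],onplane(g,[c],.062))
    if nm=="S":cs=c
print("tri",tri(S,cs,T,c))
# plate outline from depth
for nm,g,(u0,u1,v0,v1) in(("S",S,(222,280,110,200)),("T",T,(110,215,155,215))):
    c=cloud(g)[v0:v1,u0:u1];p=c[(c[...,2]>.056)&(c[...,2]<.068)]
    print(nm,len(p),np.median(p,0),cv2.minAreaRect((p[:,:2]*1000).astype(np.float32)))
    q=c[(c[...,2]>.03)&(c[...,2]<.05)]
    print(nm,len(q),np.median(q,0),cv2.minAreaRect((q[:,:2]*1000).astype(np.float32)))
    # head faces
for nm,g,(u0,u1,v0,v1) in(("S",S,(228,255,250,285)),("T",T,(330,360,190,212))):
    G=g["frame"][v0:v1,u0:u1].mean(2);lo,hi=(56,105) if nm=="S" else (56,88)
    m=((G>lo)&(G<hi)).astype(np.uint8);c=cloud(g)[v0:v1,u0:u1,2];m[(c<.09)]=0
    vv,uu=np.nonzero(m);P=onplane(g,np.c_[uu+u0,vv+v0],.101);print(nm,len(P),P.mean(0),cv2.minAreaRect((P[:,:2]*1000).astype(np.float32)))
    cc=np.c_[uu+u0,vv+v0].mean(0);print(cc)
    if nm=="S":c0=cc
print(tri(S,c0,T,cc))
E
```

```text
[[202 203 201 201 203 205 203 202 204 203 202 202 203 205 202 200 201 201]
 [201 203 203 200 203 204 203 203 203 204 202 202 202 203 202 201 199 200]
 [201 202 201 200 203 204 203 202 203 204 202 203 203 203 202 200 201 200]
 [201 200 202 201 201 204 204 203 201 203 203 202 203 203 202 201 201 201]
 [200 201 201 200 202 205 203 202 194 191 193 196 201 202 202 202 201 201]
 [200 201 202 200 202 204 202 186 153 140 145 165 192 203 202 202 200 199]
 [201 202 201 199 201 206 200 151 110 102 103 129 180 201 204 202 201 200]
 [201 200 203 201 202 206 202 160 127 115 121 147 191 203 204 203 201 200]
 [202 203 203 202 203 205 205 200 183 166 176 193 203 204 204 203 200 200]
 [202 202 203 202 202 206 207 205 203 201 201 203 205 205 206 202 201 199]
 [203 203 203 202 203 205 207 206 204 202 203 205 204 205 205 203 201 199]
 [204 204 204 204 203 206 207 207 206 204 204 205 205 206 204 201 200 199]
 [204 204 204 203 204 206 207 207 205 204 203 202 204 206 204 201 201 198]]
S (np.float64(249.2519368723099), np.float64(143.20631276901003)) [249.1875 143.3125] [ 7  5  5  4 16] [[0.5444 0.1969 0.062
[... 1611 characters left out ...]
36.66302490234375, 105.44590759277344), 89.72016143798828)
T 2354 [0.5406 0.1801 0.0619] ((541.3786010742188, 164.8009796142578), (210.15281677246094, 104.69603729248047), 88.71735382080078)
T 1066 [0.5409 0.3035 0.0449] ((539.0643920898438, 209.85255432128906), (101.38558959960938, 292.7080078125), 0.6424840092658997)
S 104 [ 0.4857 -0.2863  0.101 ] ((491.2542724609375, -291.77972412109375), (30.905771255493164, 38.34491729736328), 54.96640396118164)
[239.5673 261.0385]
T 93 [ 0.4835 -0.2858  0.101 ] ((487.0132751464844, -282.98370361328125), (38.58882141113281, 22.398685455322266), 43.35554885864258)
[345.3656 201.5484]
(array([ 0.4847, -0.2859,  0.1003]), np.float64(0.002189798391784057))
```

```bash
cat >> h.py <<'E'
from scipy.spatial.transform import Rotation as Ro
def Q(psi):
    c,s=np.cos(np.radians(psi)),np.sin(np.radians(psi))
    q=Ro.from_matrix(np.array([[-s,c,0],[c,s,0],[0,0,-1.]]).T.T if 0 else np.column_stack([(-s,c,0),(c,s,0),(0,0,-1.)])).as_quat()
    return np.r_[q[3],q[:3]]
E
python3 - <<'E'
import pickle;from h import *;from bench import *
np.set_printoptions(linewidth=250,suppress=True,precision=4)
d=pickle.load(open("i0.pkl","rb"));S,T=d["side"],d["top"]
G=T["frame"].mean(2)
# stop plate long edges in top view, rows where brightness falls, sub-pixel
up=[];dn=[]
for u in range(142,190):
    col=cv2.GaussianBlur(G,(1,3),0)[:,u]; g=np.diff(col)
    a=158+np.argmax(g[158:176]);up.append((u,a+.5)); b=196+np.argmin(g[196:212]);dn.append((u,b+.5))
for nm,e in(("up",up),("dn",dn)):
    P=onplane(T,e,.062);k=np.polyfit(P[:,1],P[:,0],1);r=P[:,0]-np.polyval(k,P[:,1]);ok=abs(r)<.002;k=np.polyfit(P[ok,1],P[ok,0],1);print(nm,ok.sum(),"deg toward x",np.degrees(np.arctan(k[0])),"x at bore y",np.polyval(k,.1965))
for psi in(52,-128,232,0,180,-1,-180):
  for p in([.4847,-.2857,.068],[.5432,.1965,.2]):
    j=inverse_kinematics(p,Q(psi));print(psi,p,j)
print(Q(70),state()["ee_rot"])
E
```

```text
up 48 deg toward x 1.435474621991777 x at bore y 0.5952527689366395
dn 46 deg toward x 1.2433595193007734 x at bore y 0.48858953242397163
52 [0.4847, -0.2857, 0.068] [-0.5931  0.0206  1.5924 -0.      1.5286 -1.5007]
52 [0.5432, 0.1965, 0.2] [ 0.2882  0.0266  1.3518 -0.      1.7632 -0.6194]
-128 [0.4847, -0.2857, 0.068] [-0.5931  0.0206  1.5924 -0.      1.5286  1.6409]
-128 [0.5432, 0.1965, 0.2] [ 0.2882  0.0266  1.3518 -0.      1.7632  2.5222]
232 [0.4847, -0.2857, 0.068] [-0.5931  0.0206  1.5924 -0.      1.5286  1.6409]
232 [0.5432, 0.1965, 0.2] [ 0.2882  0.0266  1.3518 -0.      1.7632  2.5222]
0 [0.4847, -0.2857, 0.068] [-0.5931  0.0206  1.5924 -0.      1.5286 -0.5931]
0 [0.5432, 0.1965, 0.2] [ 0.2882  0.0266  1.3518 -0.      1.7632  0.2882]
180 [0.4847, -0.2857, 0.068] [-0.5931  0.0206  1.5924 -0.      1.5286  2.5485]
180 [0.5432, 0.1965, 0.2] None
-1 [0.4847, -0.2857, 0.068] [-0.5931  0.0206  1.5924 -0.      1.5286 -0.5756]
-1 [0.5432, 0.1965, 0.2] [ 0.2882  0.0266  1.3518 -0.      1.7632  0.3057]
-180 [0.4847, -0.2857, 0.068] [-0.5931  0.0206  1.5924 -0.      1.5286  2.5485]
-180 [0.5432, 0.1965, 0.2] None
[0.     0.1736 0.9848 0.    ] [-0.0009  0.9848  0.1735 -0.0001]
```

```bash
python3 - <<'E'
from h import *;from bench import *
np.set_printoptions(linewidth=250,suppress=True,precision=4)
def st(n):
    s=state();print(n,round(s["time"],2),s["ee_pos"],s["ft_force"],s["finger_gap"])
p=[.4847,-.2857]
move_to(p+[.19],Q(52));st("above")
move_l(p+[.0685],0.12);st("low")
E
```

```text
above 1.57 [ 0.4844 -0.2863  0.19  ] [-0.3808 -0.7655  0.7109] 0.08782975215418355
low 2.74 [ 0.4852 -0.2861  0.0696] [ 0.3405 -0.2528  0.5748] 0.08765201964208827
```

```bash
python3 - <<'E'
from h import *;from bench import *
np.set_printoptions(linewidth=250,suppress=True,precision=4)
s=get_image("side");t=get_image("top")
a=cv2.resize(s["frame"][220:310,190:290],(400,360),interpolation=cv2.INTER_CUBIC)
b=cv2.resize(t["frame"][160:250,290:390],(400,360),interpolation=cv2.INTER_CUBIC)
cv2.imwrite("pics/g1.png",np.hstack([a,b]))
E
```

```text
(no output)
```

View pics/g1.png

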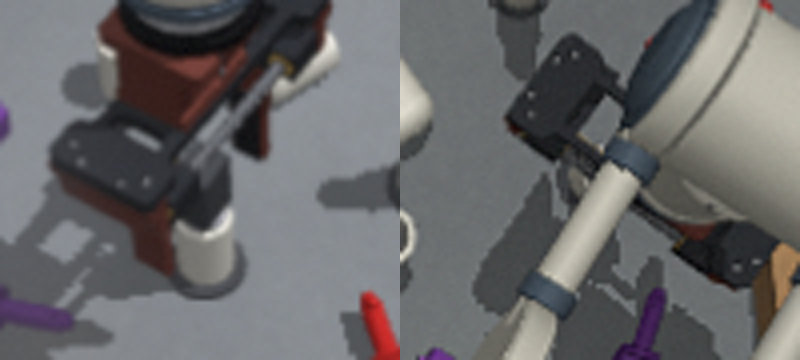

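The fingers straddle the head, with the pin at about (205,180) in the left crop, and nothing is being touched. I'll close, check the width and lift.

```bash
python3 - <<'E'
from h import *;from bench import *
np.set_printoptions(linewidth=250,suppress=True,precision=4)
def st(n):
    s=state();print(n,round(s["time"],2),s["ee_pos"],s["ft_force"],s["moment"],s["finger_gap"])
close();st("closed");hold(.2);st("held")
p=[.4847,-.2857]
s=state()
move_l([s["ee_pos"][0],s["ee_pos"][1],.15],0.1);hold(.2);st("lift")
E
```

```text
closed 3.76 [ 0.4847 -0.2858  0.0685] [-0.0395  0.4641 -0.131 ] [-0.0925 -0.015   0.0402] 0.030667880744528538
held 3.96 [ 0.4847 -0.2858  0.0686] [0.5354 0.2319 0.8387] [-0.0611 -0.0902  0.0481] 0.0307510482849643
lift 5.12 [ 0.4844 -0.2856  0.1491] [-0.546  -0.2844 -1.9518] [ 0.0199 -0.1471  0.0606] 0.030738125379771015
```

```bash
python3 - <<'E'
from h import *;from bench import *
np.set_printoptions(linewidth=250,suppress=True,precision=4)
def st(n):
    s=state();print(n,round(s["time"],2),s["ee_pos"],s["ft_force"],s["moment"],s["finger_gap"])
move_l([.4847,-.2857,.2],.15)
move_to([.5432,.1965,.2],Q(-1.3));st("above")
move_l([.5432,.1965,.14],.12);hold(.2);st("near")
s=get_image("side");t=get_image("top")
import pickle;pickle.dump((s,t),open("i1.pkl","wb"))
a=cv2.resize(s["frame"][80:180,200:300],(400,400),interpolation=cv2.INTER_CUBIC)
b=cv2.resize(t["frame"][135:235,115:215],(400,400),interpolation=cv2.INTER_CUBIC)
cv2.imwrite("pics/n1.png",np.hstack([a,b]))
E
```

```text
above 7.38 [0.5433 0.1958 0.1996] [-0.7516 -0.1746 -1.9796] [-0.0612 -0.0587 -0.006 ] 0.030727344945383615
near 8.22 [0.5437 0.1967 0.1413] [ 0.0171  0.6723 -2.2786] [-0.0293 -0.063   0.0068] 0.03116841813688876
```

View pics/n1.png

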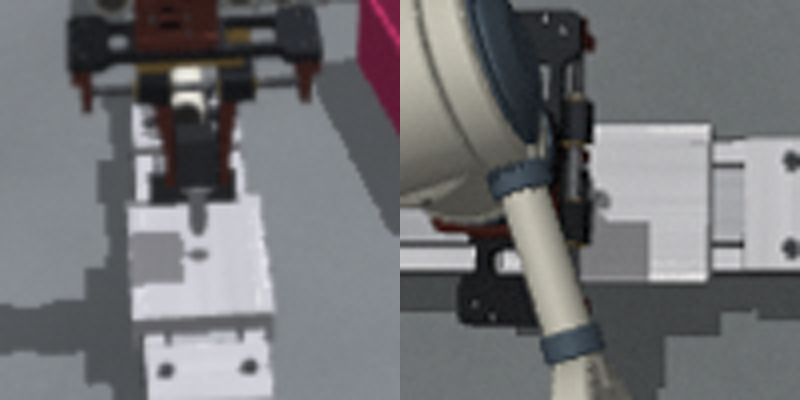

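In the left crop the shank hangs at about (198,215), just behind the bore at (199,254). I'll zoom in and compare within the same camera.

```bash
python3 - <<'E'
from h import *;import pickle
np.set_printoptions(linewidth=250,suppress=True,precision=4)
s,t=pickle.load(open("i1.pkl","rb"))
G=s["frame"].mean(2).astype(int)
print("rows from 122, cols from 236");print(G[122:148,236:264])
ee=np.array([.5437,.1967,.1413])
for dz in(-.0165,-.04,-.0525,-.0605):print(dz,proj(s,ee+[0,0,dz]),)
print("bore",proj(s,[.5444,.1969,.062]))
cv2.imwrite("pics/n2.png",cv2.resize(s["frame"][118:150,230:270],(800,640)[:2],interpolation=cv2.INTER_CUBIC)[:600])
E
```

```text
rows from 122, cols from 236
[[211 198 134 113 124  80  43  30  34  35  36  34  35  36  36  36  35  36  37  36  40  65 111 192 200 156 139 137]
 [182 128  86  77  78  54  37  32  35  35  35  37  37  35  35  35  34  33  27  34  37  44  82 189 195 154 137 138]
 [177 105  54  46  44  39  35  33  34  34  34  35  35  37  36  36  35  34  31  32  35  37  77 189 205 158 138 137]
 [179 103  46  34  35  34  35  32  33  35  35  34  37  38  39  35  35  36  29  33  35  36  78 189 206 159 140 138]
 [202 120  50  36  36  37  35  34  35  41  42  48  54  57  53  51  47  44  38  35  36  35  77 187 203 162 139 137]
 [203 121  51  35  34  35  35  36  37  60  72  83 100 106 101  94  77  52  38  35  34  36  75 183 199 155 140 141]
 [203 121  50  37  36  34  34  34  37  48  66  84  90  89  86  73  54  39  36  36  36  34  68 159 195 181 165 161]
 [195 115  48  35  36  36  36  38  39  38  48  77  87  86  84  66  48  46  47  45  45  47  78 157 196 204 203 200]
 [145  92  56  50  52  52  51  56  74  80  81  84  87  87  84  82  94 102 104 104 103 107 133 165 198 206 206 205]
 [151 129 118 117 118 117 117 123 15
[... 1364 characters left out ...]
2 132 133 132 132 138 151 136 112 103 106 130 183 205 208 204 204 203 203 205 205 204 205 208]
 [134 134 133 132 131 132 132 133 134 155 187 161 128 118 123 150 193 207 208 207 205 204 203 206 206 206 205 209]
 [133 134 133 132 132 133 133 132 137 179 203 203 185 170 179 197 206 209 209 207 205 203 203 206 205 204 203 209]
 [134 134 133 133 133 134 133 132 134 148 196 208 207 203 204 208 209 210 208 206 204 203 203 205 205 204 202 208]
 [133 133 134 134 133 133 134 133 133 144 195 210 209 207 207 207 209 210 208 207 204 201 203 205 204 204 204 207]]
-0.0165 [[248.5137 126.4675]]
-0.04 [[248.7108 132.8664]]
-0.0525 [[248.814  136.2135]]
-0.0605 [[248.8795 138.3353]]
bore [[249.2532 143.2062]]
```

View pics/n2.png

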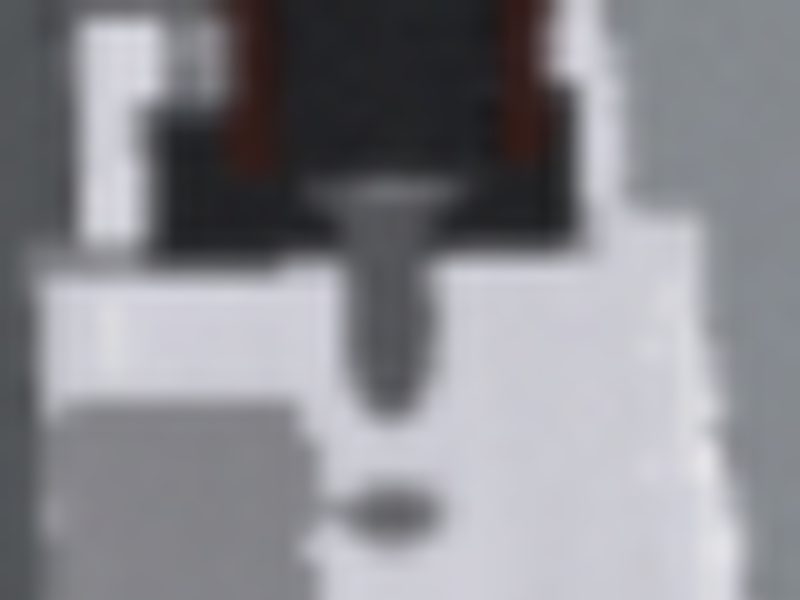

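```bash
python3 - <<'E'
from h import *;import pickle
np.set_printoptions(linewidth=250,suppress=True,precision=4)
s,t=pickle.load(open("i1.pkl","rb"))
c=cloud(s)
print("shank y by row (col249)");
for r in range(122,147):print(r,c[r,249],c[r,248,1],c[r,250,1])
m=c[155:160,240:258].reshape(-1,3);print("plate z",m.mean(0))
ct=cloud(t)
print("top bore edge"); G=t["frame"].mean(2).astype(int);print(G[178:193,158:174])
E
```

```text
shank y by row (col249)
122 [0.5448 0.1843 0.1493] 0.18850469187446406 0.18716300479044212
123 [0.5449 0.1879 0.1433] 0.18743752943227798 0.1870720954852213
124 [0.5448 0.1864 0.1408] 0.1810924013189944 0.18616126544612566
125 [0.5446 0.1854 0.1379] 0.18530035253833266 0.1852158427847993
126 [0.5445 0.1855 0.1343] 0.1888884994556176 0.18536892739192445
127 [0.5444 0.1844 0.1314] 0.19055588446185678 0.184060900939217
128 [0.5443 0.1845 0.1277] 0.18551033723045374 0.18623747308264382
129 [0.5445 0.1902 0.1201] 0.19317625885261946 0.19188341678812482
130 [0.5445 0.1905 0.1162] 0.19033386054662238 0.1964069630691999
131 [0.5445 0.1919 0.1116] 0.18983373786477686 0.19423764703306412
132 [0.5444 0.1929 0.1072] 0.1926450463120971 0.19540128374835863
133 [0.5446 0.1967 0.1007] 0.19465460972692228 0.19560664868398348
134 [0.544  0.1884 0.103 ] 0.18915210199872312 0.19272758294310044
135 [0.5442 0.1942 0.0951] 0.19010298117385405 0.19417598543537073
136 [0.5438 0.188  0.0959] 0.1934861522801986 0.1940771747822897
137 [0.5439 0.1916 0.0896] 0.19485772294749804 0.18752292981018692
138 [0.5439 0.
[... 936 characters left out ...]
 190 189 187 189 189 189 190]
 [100  53  27  32  71  93  86 106 136 178 190 192 188 189 189 189]
 [ 88  71  35  32  63  82  85 101 108 150 183 186 186 186 188 186]
 [ 49  50  32  25  34  70 100 109 103 139 183 187 186 186 186 186]
 [ 28  26  25  18  25  75 109 104 105 145 186 187 187 187 185 187]
 [ 31  28  25  16  28  79 133 155 156 176 192 189 189 189 189 191]
 [ 29  28  25  14  35  89 132 157 181 188 188 188 189 188 188 188]
 [ 30  31  22   9  42  93 125 130 164 196 192 192 193 193 195 194]
 [ 31  29  27  14  40  94 122 119 131 148 148 146 147 144 148 147]
 [ 28  27  21  12  39  91 123 120 117 116 116 118 117 116 117 115]
 [ 29  29  25   1  41  93 122 122 121 120 119 119 120 120 122 121]]
```

```bash
cat >> h.py <<'E'
def st(n=""):
    from bench import state
    s=state();print(n,round(s["time"],2),"p",np.round(s["ee_pos"],4),"F",np.round(s["ft_force"],1),"M",np.round(s["moment"],2),round(s["finger_gap"],4));return s
E
python3 - <<'E'
from h import *;from bench import *
x,y=.5432,.1952
move_l([x,y,.128],.1);s=st("start")
z=.128
while z>.104:
    z-=.003;move_l([x,y,z],.03);s=st(f"{z:.3f}")
    if s["ft_force"][2]>3 or np.hypot(*s["ft_force"][:2])>6:break
E
```

```text
start 8.59 p [0.5426 0.195  0.1269] F [ 0.1  0.1 -2.3] M [-0.07 -0.11 -0.01] 0.0309
0.125 8.84 p [0.5432 0.1952 0.125 ] F [ 0.1  0.5 -2. ] M [ 0.01 -0.07 -0.02] 0.0307
0.122 9.09 p [0.5431 0.1952 0.1218] F [-0.4  0.4 -2. ] M [-0.05 -0.06 -0.01] 0.0305
0.119 9.34 p [0.543  0.1952 0.1187] F [-0.8 -0.3 -1.8] M [-0.07 -0.12 -0.01] 0.0306
0.116 9.59 p [0.543  0.1952 0.1157] F [-0.  -0.5 -0.5] M [-0.12 -0.07 -0.04] 0.0308
0.113 9.84 p [0.5431 0.1951 0.1127] F [ 0.1  0.1 -1.7] M [ 0.03 -0.02  0.03] 0.0305
0.110 10.09 p [0.5431 0.1952 0.1097] F [-0.4 -0.1 -1.1] M [-0.07 -0.07  0.04] 0.0306
0.107 10.34 p [0.543  0.1951 0.1067] F [-0.3  1.1 -1.5] M [-0.05 -0.12 -0.02] 0.0306
0.104 10.59 p [0.5436 0.1953 0.1054] F [-1.5 -0.4  4.3] M [-0.18  0.23  0.01] 0.0309
```

The pin is in the bore and touches the solid strip at TCP z of about 0.106, with roughly 6 N on it. Now I'll slide along the jig's +y with a light downward preload, feeling for the drop.

```bash
python3 - <<'E'
from h import *;from bench import *
p0=np.array([.5432,.1952]);d=np.array([.0230,.9997])
z=.1037;a=0
while a<.070:
    a+=.0015;p=p0+d*a
    move_l([*p,z],.025)
    s=state();F=s["ft_force"]
    print(round(a*1e3,1),round(s["time"],2),np.round(s["ee_pos"],4),np.round(F,1))
    if np.linalg.norm(F-[0,0,-2])>20:print("force");break
    if s["ee_pos"][2]<.1046 and F[2]<2.5:print("drop");break
st()
E
```

```text
1.5 10.84 [0.5437 0.1962 0.1053] [-2.4 -3.1  6.3]
3.0 11.09 [0.5437 0.1973 0.1053] [-1.9 -3.7  6.7]
4.5 11.34 [0.5437 0.1986 0.1052] [-1.3 -4.1  6.6]
6.0 11.59 [0.5437 0.2001 0.1051] [-2.3 -4.4  6.5]
7.5 11.84 [0.5438 0.2016 0.105 ] [-1.5 -4.3  6.3]
9.0 12.09 [0.5437 0.203  0.1049] [-1.9 -4.2  5.4]
10.5 12.34 [0.5438 0.2045 0.1048] [-1.3 -4.6  5.4]
12.0 12.59 [0.5438 0.206  0.1047] [-2.5 -4.   5.2]
13.5 12.84 [0.5438 0.2075 0.1047] [-2.4 -4.5  4.2]
15.0 13.09 [0.5439 0.209  0.1047] [-2.  -4.5  5.4]
16.5 13.34 [0.5439 0.2104 0.1046] [-2.2 -4.3  5.2]
18.0 13.59 [0.544  0.2119 0.1047] [-1.3 -4.3  5.3]
19.5 13.84 [0.544  0.2135 0.1046] [-1.9 -3.7  4.5]
21.0 14.09 [0.544  0.2149 0.1046] [-1.2 -5.   5.6]
22.5 14.34 [0.544  0.2164 0.1047] [-3.  -4.7  4.4]
24.0 14.59 [0.5441 0.2179 0.1047] [-1.8 -4.3  4.4]
25.5 14.84 [0.5441 0.2194 0.1046] [-2.6 -5.1  5.5]
27.0 15.09 [0.5441 0.2209 0.1047] [-1.4 -4.2  5.2]
28.5 15.34 [0.5442 0.2225 0.1046] [-1.7 -4.2  5. ]
30.0 15.59 [0.5442 0.224  0.1046] [-1.8 -4.5  4.8]
31.5 15.84 [0.5442 0.2255 0.1046] [-2.6 -5.2  4.7]
33.0 16.09 [0.5443 0.2269 0.1047] [-1.5 -5.1  5.6]
34.5 16.34 [0.5443 0.2285 0.1047] [-1.8 -3.7  5.6]
36.0 16.59 [0.5443 0.23   0.1047] [-2.  -4.3  5.3]
37.5 16.84 [0.5444 0.2314 0.1047] [-1.7 -4.7  4.6]
39.0 17.09 [0.5444 0.233  0.1046] [-1.8 -4.1  5.6]
40.5 17.34 [0.5444 0.2344 0.1046] [-1.7 -4.3  4.5]
42.0 17.59 [0.5445 0.2359 0.1046] [-2.1 -3.5  5. ]
43.5 17.84 [0.5445 0.2378 0.1046] [-2.  -5.6  4.9]
45.0 18.09 [0.5445 0.2396 0.1044] [-1.5 -4.2  5.5]
46.5 18.34 [0.5445 0.2414 0.1041] [-1.9 -3.9  4.6]
48.0 18.59 [0.5444 0.2432 0.1037] [-0.1 -3.5  4. ]
49.5 18.84 [0.544  0.245  0.1027] [ 0.3 -0.8 -1.1]
drop
 18.84 p [0.544  0.245  0.1027] F [ 0.3 -0.8 -1.1] M [-0.34 -0.13  0.05] 0.0305
```

```bash
python3 - <<'E'
from h import *;from bench import *
p0=np.array([.5432,.1952]);d=np.array([.0230,.9997])
a=.0495;z=.1027;ex=0
for i in range(40):
    s=state();F=s["ft_force"];c=F[2]+2
    if c<6 and z>s["ee_pos"][2]-.0025:z-=.0012
    if c>2.5:
        if F[1]>-2.5:a+=.0005
        else:a-=.0005
    move_l([*(p0+d*a+[ex,0]),z],.02)
    s=state();F=s["ft_force"]
    print(round(a*1e3,1),round(z,4),round(s["time"],2),np.round(s["ee_pos"],4),np.round(F,1),np.round(s["moment"],2))
    if np.linalg.norm(F-[0,0,-2])>15:print("force");break
    if s["ee_pos"][2]<.0925:print("deep");break
E
```

```text
49.5 0.1015 19.1 [0.544  0.2448 0.1006] [-0.  -0.8 -3.1] [-0.22 -0.12  0.01]
49.5 0.1003 19.35 [0.5442 0.2448 0.1   ] [-0.7 -0.5 -2.4] [-0.17 -0.01  0.  ]
49.5 0.0991 19.6 [0.5443 0.2449 0.0993] [-0.7 -0.1 -0.3] [-0.12  0.09 -0.03]
49.5 0.0979 19.85 [0.5444 0.245  0.0983] [-0.7  0.7  1.5] [0.05 0.21 0.04]
50.0 0.0967 20.1 [0.5444 0.2454 0.097 ] [-1.8  0.3  2.6] [ 0.04  0.37 -0.02]
50.5 0.0955 20.35 [0.5444 0.2458 0.0953] [-2.4  0.   2.3] [0.06 0.23 0.06]
51.0 0.0943 20.6 [0.5443 0.246  0.0937] [-1.  -1.   0.2] [-0.15  0.1  -0.02]
51.0 0.0931 20.85 [0.5443 0.246  0.0927] [-0.8 -1.1 -0.6] [-0.2   0.08  0.01]
51.0 0.0919 21.1 [0.5443 0.246  0.0916] [-1.9 -1.3  0. ] [-0.33  0.08 -0.  ]
deep
```

The tip is through the index hole. Continuing down to flange contact.

```bash
python3 - <<'E'
from h import *;from bench import *
p0=np.array([.5432,.1952]);d=np.array([.0230,.9997])
a=.0510;z=.0919;ex=0
for i in range(30):
    s=state();F=s["ft_force"]
    if F[0]<-3:ex-=.0003
    if F[0]>3:ex+=.0003
    if F[1]<-3:a-=.0003
    if F[1]>3:a+=.0003
    z-=.0012
    move_l([*(p0+d*a+[ex,0]),z],.02)
    s=state();F=s["ft_force"]
    print(round(a*1e3,1),round(z,4),round(s["time"],2),np.round(s["ee_pos"],4),np.round(F,1),np.round(s["moment"],2),round(s["finger_gap"],4))
    if np.linalg.norm(F-[0,0,-2])>11:print("force");break
    if z<.0745:break
E
```

```text
51.0 0.0907 21.35 [0.5443 0.2461 0.0905] [ 0.1 -1.6  0.4] [-0.33  0.08 -0.02] 0.0307
51.0 0.0895 21.6 [0.5443 0.2461 0.0893] [-0.5 -2.3 -0.4] [-0.39  0.11  0.02] 0.0305
51.0 0.0883 21.85 [0.5444 0.2462 0.0881] [-0.4 -0.8  0.5] [-0.33  0.12  0.04] 0.0307
51.0 0.0871 22.1 [0.5443 0.2462 0.0869] [-1.  -1.7 -0.2] [-0.34  0.14 -0.02] 0.0304
51.0 0.0859 22.35 [0.5443 0.2462 0.0857] [-0.2 -2.   0.4] [-0.3   0.14  0.01] 0.0308
51.0 0.0847 22.6 [0.5444 0.2462 0.0846] [-0.5 -1.6  0.8] [-0.29  0.09 -0.01] 0.0308
51.0 0.0835 22.85 [0.5444 0.2462 0.0833] [-0.7 -1.2  0.9] [-0.34  0.12 -0.01] 0.0306
51.0 0.0823 23.1 [0.5444 0.2461 0.0821] [-0.3 -1.8 -0.3] [-0.33  0.11  0.03] 0.0305
51.0 0.0811 23.35 [0.5444 0.2462 0.0809] [-1.1 -1.7  0.2] [-0.28  0.15 -0.02] 0.0306
51.0 0.0799 23.6 [0.5444 0.2461 0.0798] [-1.7 -2.1  0.8] [-0.36  0.08 -0.06] 0.0308
51.0 0.0787 23.85 [0.5444 0.2463 0.0794] [-3.5 -2.3  5.6] [-0.38  0.54  0.01] 0.0309
51.0 0.0775 24.1 [0.5444 0.2463 0.0794] [-4.  -3.4  9.5] [-0.49  0.76 -0.05] 0.0311
force
```

Firm contact at TCP z 0.0794, about 26 mm below the strip contact, which fits flange-on-plate. I'll look before letting go.

```bash
python3 - <<'E'
from h import *;from bench import *
move_l([.5432+.0230*.051,.1952+.051,.0768],.02);st("press")
s=get_image("side")
a=cv2.resize(s["frame"][70:170,200:300],(600,600),interpolation=cv2.INTER_CUBIC)
cv2.imwrite("pics/home.png",a)
E
```

```text
press 24.35 p [0.5445 0.2464 0.0793] F [-7.4 -3.5 12.3] M [-0.66  1.25  0.02] 0.0305
```

View pics/home.png

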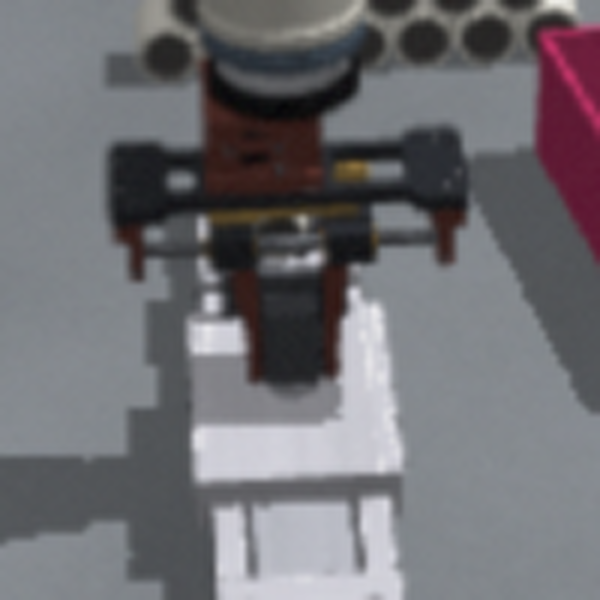

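```bash
python3 - <<'E'
from h import *;from bench import *
import pickle
x,y=.5432+.0230*.051,.1952+.051
move_l([x-.0003,y,.0785],.02);st("relax")
gripper_open();st("open")
move_l([x,y,.16],.12);st("up")
move_to([.40,-.05,.30],Q(-1.3));hold(.2);st("away")
s=get_image("side");t=get_image("top");pickle.dump((s,t),open("i2.pkl","wb"))
cv2.imwrite("pics/endS.png",s["frame"]);cv2.imwrite("pics/endT.png",t["frame"])
a=cv2.resize(s["frame"][90:190,210:290],(320,400),interpolation=cv2.INTER_CUBIC)
b=cv2.resize(t["frame"][150:220,90:170],(457,400),interpolation=cv2.INTER_CUBIC)
cv2.imwrite("pics/end.png",np.hstack([a,b]))
for g,n,(u0,u1,v0,v1) in((s,"S",(230,270,100,150)),(t,"T",(120,170,165,205))):
    c=cloud(g)[v0:v1,u0:u1];p=c[(c[...,2]>.102)&(c[...,2]<.13)]
    print(n,len(p),np.median(p,0),cv2.minAreaRect((p[:,:2]*1000).astype(np.float32)))
E
```

```text
relax 24.65 p [0.5444 0.2463 0.0794] F [-2.9 -2.5  7.1] M [-0.42  0.47  0.03] 0.0306
open 25.64 p [0.5441 0.2462 0.0785] F [-0.  -0.1 -0.3] M [-0.06 -0.09  0.03] 0.088
up 26.48 p [0.5441 0.2461 0.159 ] F [-0.3  0.  -0.6] M [-0.05 -0.07 -0.06] 0.0882
away 28.02 p [ 0.4003 -0.0495  0.2993] F [ 0.4 -0.1 -0.7] M [-0.03 -0.04 -0.05] 0.0878
S 67 [0.5445834  0.23728013 0.11046063] ((543.6441040039062, 242.752197265625), (30.887428283691406, 27.924226760864258), 85.50157928466797)
T 124 [0.54287884 0.24263896 0.11114427] ((543.6469116210938, 243.52975463867188), (26.177778244018555, 32.111358642578125), 88.15384674072266)
```

View pics/end.png

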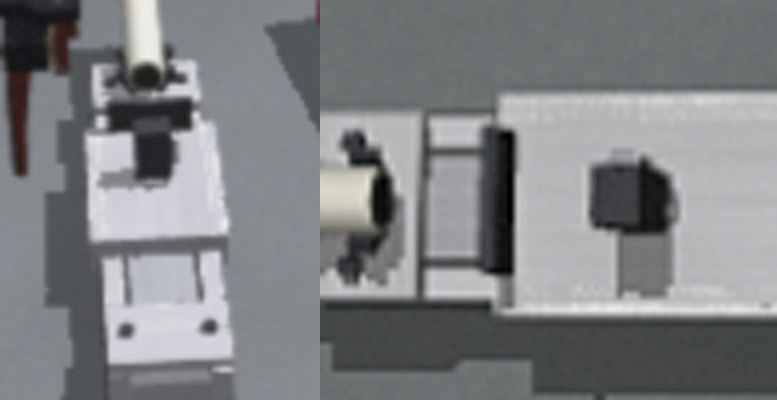

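View pics/endT.png

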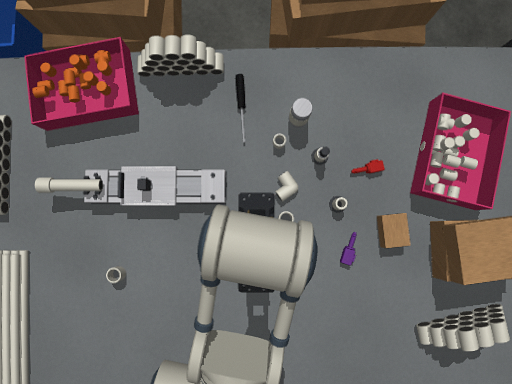

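Both views put the head's top at about z 0.111 m (expected 0.062 + 0.049), so the flange is down on the plate. The pin stands upright, and a grey strip, the button, shows at its +x side at crop (625,155). The rest at top (339,203) still stands, and the other things look unmoved. The arm is clear, so I'm handing in.

```bash
python3 - <<'E'
from bench import *
hold(.5);print(state()["time"],job_done())
E
```

```text
the job is handed in; nothing more can be done
28.6167 None
```

The pin is seated in the index hole through the sliding stop, flange down, and the job is handed in at 28.6 s.

- **Grasp:** I took the square-headed pin across its button. The finger gap read 30.7 mm, so the button was flush or nearly so.
- **Search:** I put the pin down the stop's hole and slid the stop about 50 mm towards the pipe. Contact force on the strip was around 8 N. The tip then dropped into the hidden hole.
- **Seating:** The most force I read was about 16 N, while pressing the flange down. I then let go and moved the arm clear.

**Last checks:**
- **Flange down:** both cameras put the head's top at 0.110–0.111 m, against 0.111 m expected.
- **Button and balls:** a grey strip on the head's +x side looks like the button sprung out. I did not pull on the pin, and the balls under the strip can't be seen, so the lock itself is not directly confirmed.
- **Other things:** they look unmoved in the last top picture, except those hidden behind the arm: one purple look-alike and most of one loose coupling.

**What disagreed:**
- The two cameras differed by about 2 mm in x, so I used the mean.
- The side view showed the pin sitting about 1.5 mm off along the jig in the gripper, and I corrected for that before inserting it.
- The drop from strip contact to flange contact measured about 26 mm, not the stated 27 mm. That fits slight slip in the grip or arm give, since the cameras put the flange down.

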